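# Find the hidden catch and open the tap's battery box

### The job

The sensor tap's batteries need changing: open the door of the white battery box under the basin. Its catch is a flush push pad hidden somewhere along the flat blue-grey strip in front of the door, so feel along the strip lightly with your fingertips for the place that gives, press it in so that the door springs fully open, and come away. Just touch and press: pick nothing up, and leave the other things where they are.

Things in the scene. Friction and masses are not known exactly. Their poses are not given: they have to be found in the camera images.
- control_box: the sensor tap's battery control box, white plastic, screwed to the shelf, 200 mm (its x) by 230 mm (its y), flat top 70 mm above the shelf. Origin: centre of its underside; z up; its front faces its -x, roughly towards the robot. Battery door on top: x = -45 to +92 mm, y = -103 to +103 mm, hinged at its rear edge (x = +94 mm). The rest of the top, in front of the door, is the strip
- strip (a point): centre of the top face of the flat blue-grey strip, axes as the box; strip 50 mm (x) by 208 mm (y), level, rigid. It is four flush 50 x 52 mm bays centred at y = -78, -26, +26, +78 mm. One of them, a different one each time (not told: feel or look), has the catch in its middle: a flush pad 37 mm (x) by 41 mm (y), same colour, thin dark gap round it. The other three do not give
- catch (a joint): travel of the catch pad, m: 0 = flush with the strip, 0.005 = fully in, straight down. A spring pushes it back: 2 N to start it, 6 N fully in. It lets go of the door at about 0.003; a finger inside the pad's outline must go that far below the strip, at most 5 mm
- battery_door (a joint): opening angle of the battery door, rad: 0 = shut and caught, 1.25 = fully open. Once let go, a damped spring raises its front edge up and away from the strip, fully open in about 2 s; it stays there
- bottle_green: closed pump bottle, green, 66 mm across and 163 mm tall, nozzle 42 mm out from its axis along its -x; origin at the centre of its underside, z up. Bystander
- bottle_amber: closed pump bottle, amber, same shape and size as the green one; origin at the centre of its underside, z up. Bystander
- plunger_head: red rubber plunger head standing on its rim, 114 mm across, 85 mm tall; origin at the centre of its underside. Bystander
- washer_tin: closed chrome tin of tap washers, 78 mm across, 34 mm tall; origin at the centre of its underside. Bystander
- bottle_brush: bottle brush with a wooden handle lying flat along its own x, 280 mm long, 32 mm thick, bristles towards +x; origin on the shelf under its middle. Bystander
- spanner: steel spanner lying flat along its own x, 170 mm long; origin under it. Bystander

How it is judged:
By the outcome, as a careful person would: the job done as asked, in the order asked, and still so for the second after the job is handed in, with the robot touching nothing.
It also fails if it takes over 48 s, if anything falls off the work surface, if the arm or the gripper's body presses on something with over 40 N, if the wrist force passes 120 N, or if a joint passes its speed limit or range.

### The arm

A 7-joint arm with a two-finger parallel gripper is mounted at the origin on the work surface. World frame = base frame: x ahead of the robot, y to its left, z up, the work surface at z = 0. Lengths are in mm, angles in rad, forces in N, time in s.
With the tool pointing down it reaches from about 350 to 900 mm from the base axis. Payload 19.9 kg.
Tool frame: the origin (TCP) lies midway between the tips of the shut fingers; the grasp point (between the pads) lies 19 mm behind it; z points along the fingers, y is the direction in which the jaws open and shut (so a half turn about z gives the same grasp; the last joint's range is limited). The gripper opens to 94 mm and grips with 3 to 60 N. Pads are 16 mm wide; open, the fingers measure 119 mm over their backs; the gripper's body (75 mm by 177 mm) begins 78 mm behind the grasp point.
Start: joints at [-1.369, 0.417, -0.01, 1.614, 0.005, 1.111, -0.053], TCP at [150.861, 606.498, 205.425] pointing down, gripper open.
Joint ranges: [-2.81, 2.81], [-0.39, 2.02], [-1.27, 1.25], [0.06, 2.57], [-1.19, 4.33], [0.19, 2], [-2.82, 2.82]. Speed limits (rad/s): [1.89, 1.89, 2.39, 2.39, 3.01, 3.01, 3.01].

### API

Orientations are given as a unit quaternion [x, y, z, w].
In Python, from bench import * gives the robot as it stands. The module is installed in compiled form; this text tells all that it offers.
- The arm moves only by the tool drive_tool, never from a script. Its argument "increments" is a list of rows, each a list of 2 entries, a list of its own where there are three numbers: the shift along the tool's x, y, z in m, then the turn, a rotation vector about the tool's x, y, z in rad. In form: [[[x, y, z], [ax, ay, az]], ...]. A call has 1 to 10 rows; each row is the pose to reach, as a shift and turn from the pose commanded when the call began, along the tool's axes at that moment; what a row does not reach only later rows make up. A row lasts 1/12 s, in which the tool goes at most 41.7 mm and 7.16 degrees, less where a joint would pass 70% of its speed; a pose out of reach is approached as far as the arm can. A call with a gripper value outside its range is refused whole. "claw" is the opening, from 0 (shut) to 1 (fully open), set as the call begins (left out, the last holds). The fingers move at their own pace and stop on an object; the grip force is fixed at half the most. Time passes only in rows, so rows that repeat a pose let the fingers close. It gives the time, the measured TCP pose, the force and the opening at its end, in the units of the state.
- observe(): the state, without advancing time (a new reading comes with each control period).
- read_camera(name): name is "scene" or "top" or "wrist"; returns a dict with "image" (480x640x3 uint8, blue, green, red), "camera_matrix" (3x3 intrinsics, pixels), "rvec" (rotation vector, rad) and "tvec" (3), from world to camera coordinates, as OpenCV has them. Camera axes: x right, y down, z forward; pixel columns grow to the right and rows downward; lengths in mm; the calibration is good to about 2 mm. A picture is of the moment at which its call begins. There is no depth.
- sign_off(): hands the job in, once; it reports no verdict.
Trained networks look in the newest picture that a camera, given by its name, has taken for a name from the list of things; names that differ only in an ending like _2 or _b are one class to them, and where a whole thing is asked for, a point or a joint stands for the part that bears it (a point fixed in the world has none). Each returns a list of dicts, best first, with "p" (0 to 1); they miss things now and then, are a little off and sometimes report something else, mostly with a low value. They report only what shows in the picture. A call takes as long as a camera call.
- spot_in(camera, name): "location" ([column, row] in pixels, amid what is visible of it).
- cut_out(camera, name): "pixels" (480x640 bool, what is visible of it) and "location" ([column, row] in pixels, amid what is visible of it).
- pinpoint(camera, name): "location" ([column, row] in pixels: a listed point, or the origin of a listed thing).
The state is a dict: "clock": time; "q": joint angles; "dq": joint speeds; "tau": joint torques, N m; "tcp_pos": TCP position; "tool_rot": TCP orientation; "force": force on the tool from outside, world axes, zero at the start; "torque": the same for the moment, N m; "gripper_width": finger opening in mm.
Only numpy, scipy, OpenCV 4.12 (cv2) and the standard library are available. Lean on these libraries where they do the work, as an engineer would, in place of code of your own. Each camera call takes 0.05 s, during which the arm holds its last target. There are 200 camera calls.

## Working session

There is one attempt and no reset: what is moved stays moved. The work goes in short steps, Python scripts to look and compute and a tool call to move; the robot and the scene stay as the last step left them, time stands still between calls to the robot, and variables do not carry over. Pictures are saved under pics/ and viewed, about 8 in all and at most 12, crops included, and the job is handed in when it is done.

Besides the shell and the picture viewer there is one more tool, called as name(argument=value, ...), one argument or row to a line, values as JSON. drive_tool: Moves the arm, as the interface text tells. Its arguments: {"type":"object","properties":{"increments":{"type":"array","items":{"type":"array"}},"claw":{"type":"number"}},"required":["increments"]}

```bash
mkdir -p pics; cat > h.py <<'E'
from bench import *
import numpy as np, cv2
def ray(c,px,z):
    K=c["camera_matrix"];R=cv2.Rodrigues(np.array(c["rvec"],float))[0];t=np.array(c["tvec"],float).ravel()
    d=R.T@np.linalg.inv(K)@np.array([px[0],px[1],1.]);o=-R.T@t
    return o+d*(z-o[2])/d[2]
def proj(c,P):
    return cv2.projectPoints(np.array(P,float).reshape(-1,3),np.array(c["rvec"],float),np.array(c["tvec"],float),c["camera_matrix"],None)[0].reshape(-1,2)
E
python3 - <<'E'
from h import *
s=observe();print({k:np.round(v,3) for k,v in s.items()})
for n in["top","scene"]:
    c=read_camera(n);cv2.imwrite(f"pics/{n}0.png",c["image"])
    for t,z in[("control_box",0),("strip",70),("catch",70)]:
        for r in pinpoint(n,t)[:2]: print(n,t,r["p"],np.round(r["location"]),np.round(ray(c,r["location"],z)))
    for t in ["bottle_green","bottle_amber","plunger_head","washer_tin","bottle_brush","spanner"]:
        for r in pinpoint(n,t)[:1]: print(n,t,round(r["p"],2),np.round(r["location"]),np.round(ray(c,r["location"],0)))
E
```

```text
{'clock': np.float64(0.0), 'q': array([-1.368,  0.418, -0.01 ,  1.614,  0.005,  1.111, -0.053]), 'dq': array([ 0.002,  0.001,  0.001,  0.002, -0.   ,  0.003,  0.   ]), 'tau': array([ 2.0000e-03, -8.5125e+01,  6.4000e-01, -4.2599e+01, -4.9000e-02,
        1.9000e-02,  0.0000e+00]), 'tcp_pos': array([150.771, 606.153, 204.858]), 'tool_rot': array([ 0.122,  0.993, -0.001, -0.   ]), 'force': array([-0.256,  1.048, -0.174]), 'torque': array([-0.023, -0.063,  0.026]), 'gripper_width': np.float64(94.482)}
top control_box 0.79 [299. 250.] [554.  51.   0.]
top strip 0.84 [292. 273.] [492.  61.  70.]Traceback (most recent call last):
  File "<stdin>", line 6, in <module>
ValueError: it knows: bottle_amber, bottle_brush, bottle_green, control_box, plunger_head, spanner, strip, washer_tin
```

View pics/top0.png

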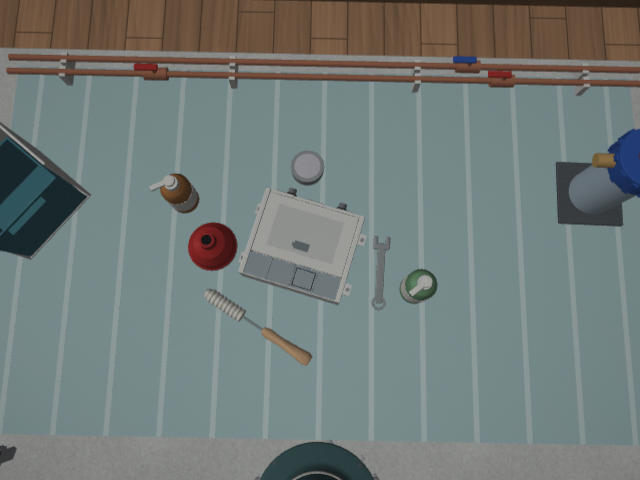

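The top view shows the box at about (302,245). The strip runs from (243,265) to (340,292), with a dark-outlined square at about (303,279), the third bay from the left. I'll take a closer look.

```bash
python3 - <<'E'
from h import *
C={}
for n in["top","scene"]:
    c=C[n]=read_camera(n)
    for t,z in[("control_box",0),("strip",70),("bottle_green",0),("bottle_amber",0),("plunger_head",0)]:
        for r in pinpoint(n,t)[:1]: print(n,t,round(r["p"],2),np.round(r["location"],1),np.round(ray(c,r["location"],z)))
c=C["top"]
a=cv2.resize(c["image"][180:310,225:375],None,fx=5,fy=5,interpolation=cv2.INTER_CUBIC)
cv2.imwrite("pics/crop.png",a[:600])
cv2.imwrite("pics/scene0.png",C["scene"]["image"])
m=cut_out("top","control_box")[0]["pixels"].astype(np.uint8)
print(cv2.minAreaRect(cv2.findNonZero(m)))
E
```

```text
top control_box 0.62 [302.5 250. ] [555.  42.   0.]
top bottle_green 0.74 [410.6 289.3] [ 469. -207.    0.]
top bottle_amber 0.65 [184.9 199.3] [669. 321.   0.]
top plunger_head 0.75 [212.5 248.2] [555. 250.  -0.]
scene control_box 0.66 [319.1 251.9] [561.  44.   0.]
scene strip 0.79 [302.2 202. ] [491.  71.  70.]
scene bottle_green 0.78 [185.4 305.5] [ 477. -213.    0.]
scene bottle_amber 0.92 [445.4 210.1] [676. 320.   0.]
scene plunger_head 0.88 [383.3 205.2] [568. 243.   0.]
((304.8101806640625, 243.389404296875), (113.94902801513672, 97.87760925292969), 17.2414608001709)
```

View pics/crop.png

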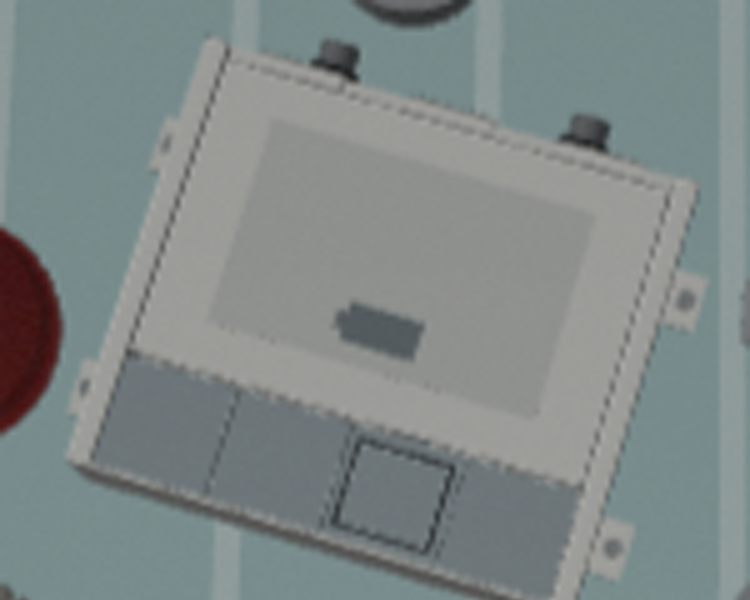

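View pics/scene0.png

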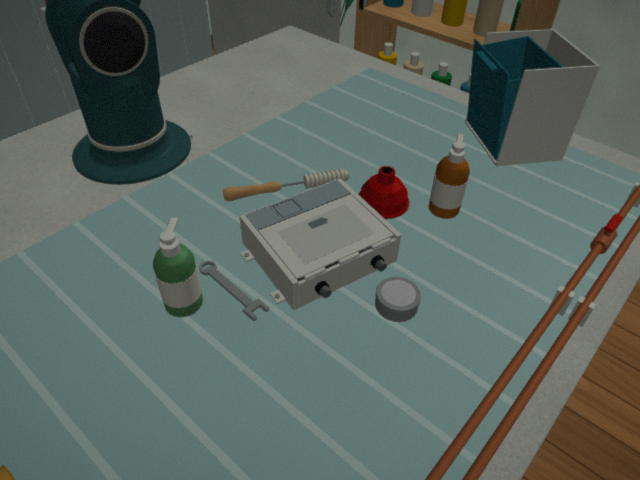

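Pad is unmistakable: crop centre about (394,496), corners (362,440), (453,467), (427,552), (334,523), in the third bay (y = -26). The scene view agrees on the layout. Next I compute the positions.

```bash
cat >> h.py <<'E'
from scipy.spatial.transform import Rotation as Ro
def rel(target,yax):
    s=observe();R=Ro.from_quat(s["tool_rot"]);y=np.array([yax[0],yax[1],0]);y/=np.linalg.norm(y);z=np.array([0,0,-1.]);x=np.cross(y,z)
    T=Ro.from_matrix(np.c_[x,y,z])
    print("tcp",np.round(s["tcp_pos"],1),"shift mm",np.round(R.inv().apply(np.array(target)-s["tcp_pos"]),1),"turn",np.round((R.inv()*T).as_rotvec(),3),"F",np.round(s["force"],2),"t",s["clock"],"q",np.round(s["q"],2))
E
python3 - <<'E'
from h import *
c=read_camera("top")
g=lambda p:ray(c,(np.array(p)+.5)/5-.5+[225,180],70)
P=[g(p) for p in [(362,440),(453,467),(427,552),(334,523)]]
ctr=np.mean(P,0);print(np.round(P,1),"ctr",ctr.round(1),"sides",[round(np.linalg.norm(P[i]-P[i-1]),1) for i in range(4)])
a,b=g((130,352)),g((583,485));print("rear edge",a.round(1),b.round(1),np.linalg.norm(a-b))
y=(a-b)/np.linalg.norm(a-b);x=np.array([y[1],-y[0],0])
print("y",y, "box origin",(ctr+26*y+70*x).round(1))
rel([ctr[0],ctr[1],200],y)
rel([ctr[0],ctr[1],90],y)
E
```

```text
[[503.8  51.4  70. ]
 [492.8  11.6  70. ]
 [455.7  22.   70. ]
 [467.4  62.5  70. ]] ctr [479.9  36.9  70. ] sides [np.float64(38.1), np.float64(41.3), np.float64(38.6), np.float64(42.1)]
rear edge [540.5 153.7  70. ] [486.1 -44.9  70. ] 206.0009058258878
y [0.26415601 0.96447997 0.        ] box origin [554.3  43.5  70. ]
tcp [150.9 606.5 205.5] shift mm [-456.8 -473.3    5.5] turn [-0.     0.     0.023] F [ 0.11 -1.07 -0.95] t 0.85 q [-1.37  0.42 -0.01  1.61  0.    1.11 -0.05]
tcp [150.9 606.5 205.5] shift mm [-456.8 -473.3  115.5] turn [-0.     0.     0.023] F [ 0.11 -1.07 -0.95] t 0.85 q [-1.37  0.42 -0.01  1.61  0.    1.11 -0.05]
```

drive_tool(
  increments=[
    [[-0.03, -0.03, 0], [0, 0, 0.0]],
    [[-0.055, -0.057, 0], [0, 0, 0.0]],
    [[-0.08, -0.083, 0], [0, 0, 0.01]],
    [[-0.105, -0.109, 0], [0, 0, 0.01]],
    [[-0.13, -0.135, 0], [0, 0, 0.01]],
    [[-0.155, -0.161, 0], [0, 0, 0.02]],
    [[-0.18, -0.187, 0], [0, 0, 0.023]],
    [[-0.205, -0.213, 0], [0, 0, 0.023]],
    [[-0.23, -0.238, 0], [0, 0, 0.023]],
    [[-0.23, -0.238, 0], [0, 0, 0.023]],
  ],
  claw=0,
)

```text
clock: 1.68
tcp_pos: [319.7, 315.0, 205.8]
tool_rot: [0.136, 0.991, -0.0, 0.0]
force: [0.8, 0.3, 0.3]
gripper_width: 30.9
```

```bash
python3 - <<'E'
from h import *
rel([479.9,36.9,90],[.264,.9645])
print(observe()["gripper_width"])
E
```

```text
tcp [319.7 315.  205.8] shift mm [-229.2 -224.5  116. ] turn [-0.     0.001 -0.006] F [0.82 0.31 0.32] t 1.6833 q [-1.    0.1   0.16  2.04 -0.02  1.01  0.47]
30.938513097643725
```

drive_tool(
  increments=[
    [[-0.025, -0.025, 0], [0, 0, 0]],
    [[-0.05, -0.049, 0], [0, 0, 0]],
    [[-0.075, -0.074, 0], [0, 0, 0]],
    [[-0.1, -0.098, 0], [0, 0, 0]],
    [[-0.125, -0.123, 0], [0, 0, 0]],
    [[-0.15, -0.147, 0], [0, 0, -0.005]],
    [[-0.175, -0.172, 0.0], [0, 0, -0.005]],
    [[-0.2, -0.196, 0.02], [0, 0, -0.005]],
    [[-0.229, -0.2245, 0.04], [0, 0, -0.005]],
    [[-0.229, -0.2245, 0.06], [0, 0, -0.005]],
  ],
)

```text
clock: 2.52
tcp_pos: [481.1, 37.7, 145.6]
tool_rot: [0.133, 0.991, -0.0, 0.002]
force: [-0.8, -0.9, 0.1]
gripper_width: 0.5
```

```bash
python3 - <<'E'
from h import *
rel([479.9,36.9,80],[.264,.9645])
print(observe()["gripper_width"])
c=read_camera("wrist");cv2.imwrite("pics/w1.png",c["image"])
E
```

```text
tcp [481.1  37.7 145.6] shift mm [ 1.2 -1.1 65.6] turn [-0.     0.004 -0.   ] F [-0.78 -0.93  0.12] t 2.5167 q [-0.54  0.25  0.46  2.03 -0.14  0.88  1.3 ]
0.5233393972942685
```

View pics/w1.png

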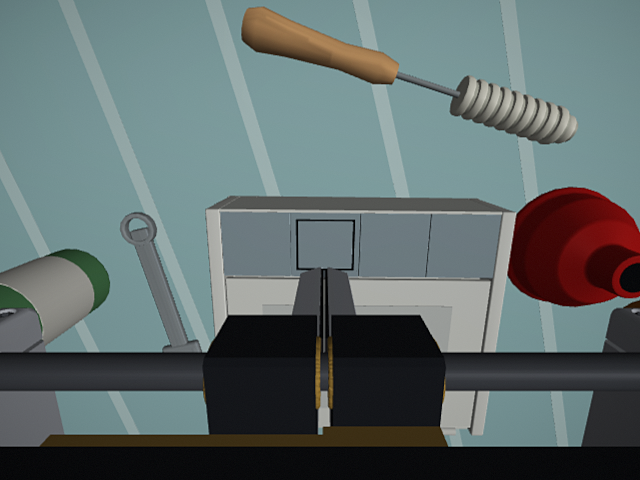

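The wrist view shows the pad at (297,219)–(354,270), squared up with the shut fingertips. I'll use it to cross-check the pad centre.

```bash
python3 - <<'E'
from h import *
c=read_camera("wrist")
P=np.array([ray(c,p,70) for p in[(297,219),(354,219.5),(354,270),(297,269)]])
print(P.round(1),P.mean(0).round(1))
rel([*P.mean(0)[:2],76],[.264,.9645])
E
```

```text
[[452.3  25.2  70. ]
 [463.5  65.   70. ]
 [501.1  55.6  70. ]
 [489.1  14.4  70. ]] [476.5  40.   70. ]
tcp [477.3  41.4 143.1] shift mm [ 0.2 -1.3 67.1] turn [-0.003 -0.003  0.003] F [-0.03 -0.14  0.31] t 2.6167 q [-0.54  0.25  0.45  2.04 -0.14  0.88  1.29]
```

Both cameras agree to within 4 mm. I'll come down to just above the strip, then press in small steps.

drive_tool(
  increments=[
    [[0, -0.002, 0.02], [0, 0, 0]],
    [[0, -0.002, 0.04], [0, 0, 0]],
    [[0, -0.002, 0.055], [0, 0, 0]],
    [[0, -0.002, 0.065], [0, 0, 0]],
    [[0, -0.002, 0.067], [0, 0, 0]],
    [[0, -0.002, 0.067], [0, 0, 0]],
    [[0, -0.002, 0.067], [0, 0, 0]],
  ],
)

```text
clock: 3.2
tcp_pos: [478.3, 41.6, 79.4]
tool_rot: [0.13, 0.991, 0.0, 0.0]
force: [0.5, -0.0, 0.7]
gripper_width: 0.6
```

drive_tool(
  increments=[
    [[0, -0.002, 0.003], [0, 0, 0]],
    [[0, -0.002, 0.006], [0, 0, 0]],
    [[0, -0.002, 0.008], [0, 0, 0]],
    [[0, -0.002, 0.008], [0, 0, 0]],
    [[0, -0.002, 0.008], [0, 0, 0]],
  ],
)

```text
clock: 3.62
tcp_pos: [477.3, 39.2, 70.5]
tool_rot: [0.131, 0.991, -0.0, -0.0]
force: [-0.0, 0.5, 0.4]
gripper_width: 0.4
```

drive_tool(
  increments=[
    [[0, 0, 0.001], [0, 0, 0]],
    [[0, 0, 0.002], [0, 0, 0]],
    [[0, 0, 0.002], [0, 0, 0]],
    [[0, 0, 0.002], [0, 0, 0]],
  ],
)

```text
clock: 3.95
tcp_pos: [477.3, 39.2, 68.5]
tool_rot: [0.131, 0.991, -0.0, 0.0]
force: [-0.5, -0.7, 2.7]
gripper_width: -0.1
```

It gives: about 2.7 N at roughly 1.5 mm in. Pressing a little further.

drive_tool(
  increments=[
    [[0, 0, 0.001], [0, 0, 0]],
    [[0, 0, 0.002], [0, 0, 0]],
    [[0, 0, 0.002], [0, 0, 0]],
    [[0, 0, 0.002], [0, 0, 0]],
  ],
)

```text
clock: 4.28
tcp_pos: [477.4, 39.2, 66.5]
tool_rot: [0.131, 0.991, -0.0, 0.0]
force: [-0.4, -0.7, 5.0]
gripper_width: 0.4
```

```bash
python3 - <<'E'
from h import *
a=[observe() for _ in range(1)]
c=read_camera("top");cv2.imwrite("pics/t2.png",cv2.resize(c["image"][150:330,200:400],None,fx=3,fy=3))
s=observe();print(s["tcp_pos"],s["force"])
c=read_camera("scene");cv2.imwrite("pics/s2.png",c["image"])
s=observe();print(s["tcp_pos"],s["force"],s["clock"])
E
```

```text
[477.34010959  39.19497832  66.50328834] [-1.06565726 -0.86537429  4.99715483]
[477.32625681  39.22294502  66.51809529] [-0.59708332 -1.12251268  5.32212698] 4.3833
```

View pics/s2.png

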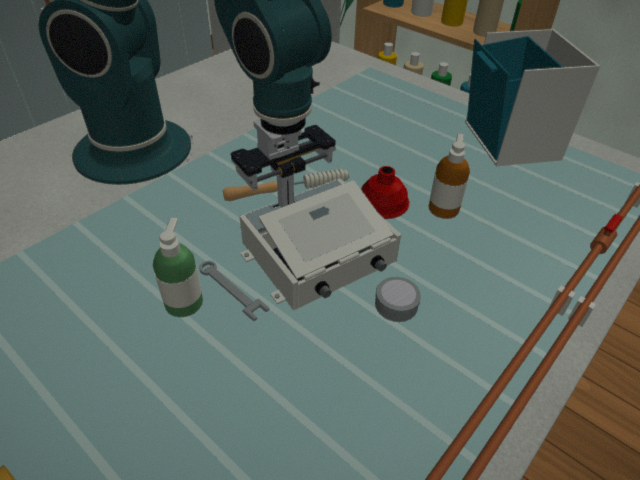

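The door's front edge is already rising, at (265,215)–(345,185). I'll lift straight off, then back away toward the robot and up, clear of the door's sweep.

drive_tool(
  increments=[
    [[0, 0, -0.008], [0, 0, 0]],
    [[0, 0, -0.02], [0, 0, 0]],
    [[0.025, 0, -0.03], [0, 0, 0]],
    [[0.05, 0, -0.045], [0, 0, 0]],
    [[0.07, 0, -0.06], [0, 0, 0]],
    [[0.08, 0, -0.08], [0, 0, 0]],
    [[0.08, 0, -0.1], [0, 0, 0]],
    [[0.08, 0, -0.11], [0, 0, 0]],
    [[0.08, 0, -0.11], [0, 0, 0]],
    [[0.08, 0, -0.11], [0, 0, 0]],
  ],
)

```text
clock: 5.22
tcp_pos: [400.1, 60.1, 176.9]
tool_rot: [0.13, 0.991, 0.0, 0.0]
force: [1.0, -0.2, -0.8]
gripper_width: 0.6
```

drive_tool(
  increments=[
    [[0, 0, 0], [0, 0, 0]],
    [[0, 0, 0], [0, 0, 0]],
    [[0, 0, 0], [0, 0, 0]],
    [[0, 0, 0], [0, 0, 0]],
    [[0, 0, 0], [0, 0, 0]],
    [[0, 0, 0], [0, 0, 0]],
    [[0, 0, 0], [0, 0, 0]],
    [[0, 0, 0], [0, 0, 0]],
    [[0, 0, 0], [0, 0, 0]],
    [[0, 0, 0], [0, 0, 0]],
  ],
)

```text
clock: 6.05
tcp_pos: [400.0, 59.9, 176.5]
tool_rot: [0.131, 0.991, -0.0, 0.0]
force: [0.2, -0.3, 0.7]
gripper_width: 0.3
```

drive_tool(
  increments=[
    [[0, 0, 0], [0, 0, 0]],
    [[0, 0, 0], [0, 0, 0]],
    [[0, 0, 0], [0, 0, 0]],
    [[0, 0, 0], [0, 0, 0]],
    [[0, 0, 0], [0, 0, 0]],
    [[0, 0, 0], [0, 0, 0]],
    [[0, 0, 0], [0, 0, 0]],
    [[0, 0, 0], [0, 0, 0]],
    [[0, 0, 0], [0, 0, 0]],
    [[0, 0, 0], [0, 0, 0]],
  ],
)

```text
clock: 6.88
tcp_pos: [400.0, 59.9, 176.5]
tool_rot: [0.131, 0.991, -0.0, 0.0]
force: [-0.1, -0.3, 0.3]
gripper_width: 0.4
```

```bash
python3 - <<'E'
from h import *
c=read_camera("scene");cv2.imwrite("pics/s3.png",c["image"])
for t in ["bottle_green","bottle_amber","plunger_head"]:
    for r in pinpoint("scene",t)[:1]: print(t,round(r["p"],2),np.round(ray(c,r["location"],0)))
# door front edge expected at 1.25 rad
y=np.array([.264,.9645,0]);x=np.array([y[1],-y[0],0]);o=np.array([551,45,0.])
f=lambda s,th:o+x*(94-139*np.cos(th))+y*s+[0,0,70+139*np.sin(th)]
print(proj(c,[f(-103,1.25),f(103,1.25),f(-103,1.0),f(103,1.0)]).round(0))
print(observe()["force"])
E
```

```text
bottle_green 0.89 [ 469. -210.    0.]
bottle_amber 0.66 [667. 329.   0.]
plunger_head 0.64 [564. 246.   0.]
[[279. 200.]
 [384. 160.]
 [270. 197.]
 [372. 158.]]
[ 0.67352374  0.48943953 -1.06398785]
```

View pics/s3.png

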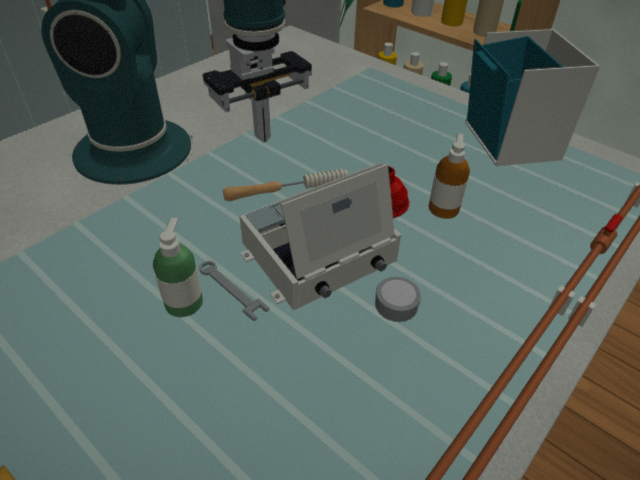

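The door's front edge is at about (284,203)–(388,167), close to the 1.25 rad prediction of (279,200)–(384,160). Everything else is in place. I'll wait a little longer, check that it is steady, and hand in.

drive_tool(
  increments=[
    [[0, 0, 0], [0, 0, 0]],
    [[0, 0, 0], [0, 0, 0]],
    [[0, 0, 0], [0, 0, 0]],
    [[0, 0, 0], [0, 0, 0]],
    [[0, 0, 0], [0, 0, 0]],
    [[0, 0, 0], [0, 0, 0]],
    [[0, 0, 0], [0, 0, 0]],
    [[0, 0, 0], [0, 0, 0]],
    [[0, 0, 0], [0, 0, 0]],
    [[0, 0, 0], [0, 0, 0]],
  ],
)

```text
clock: 7.92
tcp_pos: [400.0, 59.9, 176.5]
tool_rot: [0.131, 0.991, -0.0, 0.0]
force: [-1.6, -0.1, 0.4]
gripper_width: 0.3
```

```bash
python3 - <<'E'
from h import *
c=read_camera("scene");d=cv2.absdiff(c["image"],cv2.imread("pics/s3.png")).max(2)[150:280,240:400]
print("changed px in door region",(d>40).sum(),observe()["force"])
print(sign_off())
E
```

```text
changed px in door region 0 [-0.83246701 -0.03959083  0.36352939]
the job is handed in; nothing more can be done
None
```

The battery door is open and the job is handed in, at about 8 s of the 48 s allowed.

- **Finding the catch:** I found it by looking. The dark gap round the pad showed in the top and wrist cameras, in the bay at y = -26 mm, and the two positions agreed to about 4 mm. I felt only that bay, not the other three.
- **Pressing it:** With the fingers shut, I pressed the pad in small steps. It gave at about 2.7 N and let the door go at about 3.5 mm in, at about 5 N. I then lifted off and backed away towards the robot.
- **Last checks:** The door's front edge is within about 4–7 px of where 1.25 rad (fully open) should put it. That gap is the size of my error in placing the box. The door did not move over the final second.
- **Surroundings:** The arm touches nothing (about 1 N, which is noise). The two bottles and the plunger head measured within about 10 mm of their first positions, about the detection scatter. The tin, brush and spanner I checked only by eye, and they look unmoved.

No check failed.

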